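Push the loaded slate out over the edge of the granite slab

ROBOT

A 7-joint arm with a two-finger parallel gripper is mounted at the origin on the work surface. World frame = base frame: x ahead of the robot, y to its left, z up, the work surface at z = 0. Lengths are in m, angles in rad, forces in N, time in s.
With the tool pointing down it reaches from about 0.425 to 0.925 m from the base axis. Payload 6.8 kg.
Tool frame: the origin (TCP) lies at the very end of the fingers, on their centre line; the grasp point (between the pads) lies bot.hold_point_z behind it (bot.hold_point_z is the distance from the TCP to the grasp point, in m); x points along the fingers, z is the direction in which the jaws open and shut, and the axes are right-handed (so a half turn about x gives the same grasp; the last joint's range is limited). The gripper opens to 85 mm and grips with 20 to 120 N. Pads are 22 mm wide; open, the fingers measure 114 mm over their backs; the gripper's body (76 mm by 85 mm) begins 54 mm behind the grasp point. The pads swing forward as they close: fully open they stand 13 mm farther back than shut.
Start: joints at [1.122, 0.477, 0.022, 1.555, -0.011, 1.109, -0.083], TCP at [0.226, -0.636, 0.231] pointing down, gripper open.
Joint ranges: [-2.96, 2.96], [-0.34, 2.1], [-1.41, 1.46], [0.24, 2.44], [-1.37, 4.51], [0.17, 1.92], [-2.96, 2.96]. Speed limits (rad/s): [2.39, 2.39, 3.14, 3.14, 3.14, 3.14, 3.14].

INTERFACE

Orientations are given as a unit quaternion [w, x, y, z].
In Python, from station import bot gives the robot as it stands.
- The arm moves only by the tool drive_tool, never from a script. Its arguments are lists of equal length, an entry for each row: "slide": the shift along the world's x, y, z in mm, a list of three; "turn": the turn, a rotation vector about the world's x, y, z in rad, a list of three; "gripper": the opening, from 0 (shut) to 1 (fully open). A call has 1 to 10 rows; each row is the pose to reach, as a shift and turn from the pose measured when the call began; what a row does not reach only later rows make up. A row lasts 1/10 s, in which the tool goes at most 50 mm and 8.59 degrees, less where a joint would pass 70% of its speed; a pose out of reach is approached as far as the arm can. A call with a gripper value outside its range is refused whole. The fingers move at their own pace and stop on an object; "squeeze" is the grip in N (left out, the last holds). Time passes only in rows, so rows that repeat a pose let the fingers close. It gives the time, the measured TCP pose, the force and the opening at its end, in the units of the state.
- bot.get_obs(): the state, without advancing time (a new reading comes with each control period).
- bot.read_camera(name): name is "side" or "top" or "wrist"; returns a dict with "color" (480x640x3 uint8, red, green, blue), "fovy" (degrees; the focal length in pixels is half the picture's height over the tangent of half this angle, whatever the lens; pixels are square), "cx", "cy" (the principal point, pixels), "R" (3x3) and "t" (3): a world point X has camera coordinates R X + t. Camera axes: x right, y down, z forward; pixel columns grow to the right and rows downward; lengths in m; the calibration is good to about 2 mm. A picture is of the moment at which its call begins. There is no depth.
- bot.hand_in(): hands the job in, once; it reports no verdict.
The state is a dict: "t": time; "q": joint angles; "joint_vel": joint speeds; "joint_torque": joint torques, N m; "eef_pos": TCP position; "tool_rot": TCP orientation; "contact_force": force on the tool from outside, world axes, zero at the start; "torque": the same for the moment, N m; "gripper_width": opening from 0.0 (shut) to 1.0 (fully open).
Only numpy, scipy, OpenCV 4.12 (cv2) and the standard library are available. Lean on these libraries where they do the work, as an engineer would, in place of code of your own. Each camera call takes 0.05 s, during which the arm holds its last target.

TASK

The slate with the six chocolates on it is ready to go out. With the fingertips, push that slate flat across the granite slab toward the slab's far edge until it sticks out over that edge by about 4 cm, with its own far edge parallel to the slab's, so that a colleague across the table can get their fingers under it. Only slide it, never lift it; do not touch the chocolates, which must all stay in their places on the slate, and leave the empty slate, the bowl and the bottle where they are.

Things in the scene. Friction and masses are not known exactly. Their poses are not given: they have to be found in the camera images.
- slab: grey granite tempering slab, fixed, 400 (its x) x 600 (its y) x 30 mm high, lying on the table. Origin: centre of its underside, on the table top; its top is 30 mm above the table. Its x axis points away from the robot, square to its far long edge (within about 0.15 rad of world x).
- slab_far_edge (a point): middle of the slab's far edge, on its top surface (200 mm along the slab's x from its origin, 30 mm up). The edge runs along the slab's y axis. Beyond it is a 30 mm drop to bare table top.
- slate_loaded: dark slate, loose on the left or right half of the slab, flat plate 140 (x) x 200 (y) x 7 mm, about 0.6 kg with its six chocolates; slides at a push of 2 to 6 N. Origin: centre of its underside. x points away from the robot to its far long edge; turned up to 0.15 rad on the slab, far edge starting 20 to 100 mm short of the slab's. The 40 mm of its top next to the near edge is bare.
- slate_far_edge (a point): middle of the loaded slate's far long edge, on its top face (70 mm along the slate's x from its origin, 7 mm above its underside).
- slate_near_edge (a point): middle of the loaded slate's near long edge, on its top face (-70 mm along the slate's x, 7 mm above its underside); the edge is an upright face 7 mm high.
- praline1: dark chocolate, round, 28 mm across and 14 mm high with a small half nut on top, loose on the loaded slate, 12 g. Origin: centre of its underside. It stands at about x -8, y -60 mm in the slate's frame.
- praline2: as praline1, at about x -8, y 0 mm in the slate's frame.
- praline3: as praline1, at about x -8, y 60 mm in the slate's frame.
- praline4: milk chocolate of the same size with two piped stripes on top, at about x 38, y -60 mm in the slate's frame.
- praline5: as praline4, at about x 38, y 0 mm in the slate's frame.
- praline6: as praline4, at about x 38, y 60 mm in the slate's frame.
- slate_empty: bystander: a second slate of the same size, 140 x 200 x 7 mm, with nothing on it, lying loose on the other half of the slab, at least 25 mm from the loaded one. Origin: centre of its underside.
- bowl: bystander: steel mixing bowl, 150 mm across the rim, 65 mm high, loose on the table beside one end of the slab. Origin: centre of its underside.
- bottle: bystander: amber bottle with white cap, 60 mm across, 170 mm high, loose on the table beside the other end of the slab. Origin: centre of its underside.

How it is judged:
At the end, for the whole second after the job is handed in: Loaded slate flat and still on the slab, middle of its far edge 30 to 50 mm beyond the slab's, edges parallel within 0.1 rad; six chocolates upright within 15 mm of their places on it; empty slate, bowl and bottle within 15 mm of their starts (x of slate_far_edge in the frame of slab_far_edge between 0.03 and 0.05 m and angle between the x axis of slate_loaded and the x axis of slab, either way round below 0.1 rad and angle between slate_loaded's own z axis and vertical below 0.03 rad and height (world z) of slate_loaded between 0.027 and 0.033 m and linear speed of slate_loaded below 0.01 m/s and x of praline1 in the frame of slate_loaded between -0.023 and 0.007 m and y of praline1 in the frame of slate_loaded between -0.075 and -0.045 m and z of praline1 in the frame of slate_loaded between 0.004 and 0.01 m and angle between each of praline1, praline2, praline3, praline4, praline5, praline6's own z axis and vertical below 0.1 rad and x of praline2 in the frame of slate_loaded between -0.023 and 0.007 m and y of praline2 in the frame of slate_loaded between -0.015 and 0.015 m and z of praline2 in the frame of slate_loaded between 0.004 and 0.01 m and x of praline3 in the frame of slate_loaded between -0.023 and 0.007 m and y of praline3 in the frame of slate_loaded between 0.045 and 0.075 m and z of praline3 in the frame of slate_loaded between 0.004 and 0.01 m and x of praline4 in the frame of slate_loaded between 0.023 and 0.053 m and y of praline4 in the frame of slate_loaded between -0.075 and -0.045 m and z of praline4 in the frame of slate_loaded between 0.004 and 0.01 m and x of praline5 in the frame of slate_loaded between 0.023 and 0.053 m and y of praline5 in the frame of slate_loaded between -0.015 and 0.015 m and z of praline5 in the frame of slate_loaded between 0.004 and 0.01 m and x of praline6 in the frame of slate_loaded between 0.023 and 0.053 m and y of praline6 in the frame of slate_loaded between 0.045 and 0.075 m and z of praline6 in the frame of slate_loaded between 0.004 and 0.01 m and distance of each of slate_empty, bowl, bottle from where it was at the start of the episode below 0.015 m); the robot touches nothing.
It fails at once if the loaded slate is lifted off the slab or tipped (more than 6 mm up, or 0.08 rad) (height (world z) of slate_loaded above 0.036 m or angle between slate_loaded's own z axis and vertical above 0.08 rad).
It fails at once if a chocolate is lifted, more than 6 mm off the slate (height (world z) of any of praline1, praline2, praline3, praline4, praline5, praline6 above 0.043 m).
It fails at once if the robot touches a chocolate (contact force between any of the arm, the fingers and praline1 above 0.3 N or contact force between any of the arm, the fingers and praline2 above 0.3 N or contact force between any of the arm, the fingers and praline3 above 0.3 N or contact force between any of the arm, the fingers and praline4 above 0.3 N or contact force between any of the arm, the fingers and praline5 above 0.3 N or contact force between any of the arm, the fingers and praline6 above 0.3 N).
It fails at once if the empty slate, bowl or bottle is moved more than 15 mm (distance of any of slate_empty, bowl, bottle from where it was at the start of the episode above 0.015 m).
It also fails if it takes over 40 s, if anything falls off the work surface, if the arm or the gripper's body presses on something with over 40 N, if the wrist force passes 120 N, or if a joint passes its speed limit or range.

## Working session

There is one attempt and no reset: what is moved stays moved. The work goes in short steps, Python scripts to look and compute and a tool call to move; the robot and the scene stay as the last step left them, time stands still between calls to the robot, and variables do not carry over. Pictures are saved under pics/ and viewed, and the job is handed in when it is done.

Besides the shell and the picture viewer there is one more tool, called after "Request:" as name(argument=value, ...) on one line, values as JSON. drive_tool: Moves the arm, as the interface text tells. Its arguments: {"type":"object","properties":{"slide":{"type":"array"},"turn":{"type":"array"},"gripper":{"type":"array"},"squeeze":{"type":"number"}},"required":["slide","turn","gripper"]}

```bash
mkdir -p pics; ls
python3 - <<'E'
from station import bot
import cv2
o=bot.get_obs()
for k,v in o.items(): print(k,v)
print(bot.hold_point_z)
for n in ["side","top","wrist"]:
    c=bot.read_camera(n)
    cv2.imwrite(f"pics/{n}0.png",c["color"][:,:,::-1])
    print(n,c["fovy"],c["cx"],c["cy"],c["R"],c["t"])
E
```

```text
pics
t 0.0
q [ 1.12187834  0.47779417  0.02236143  1.55642285 -0.01149514  1.10926971
 -0.0831066 ]
joint_vel [-0.00106831 -0.00081266  0.00038315 -0.00195833  0.00090927 -0.00020392
  0.0021212 ]
joint_torque [-7.55048713e-04 -5.96441710e+01  1.60736818e+00 -2.81190115e+01
  1.24478806e-02  9.47217224e-03  1.21485149e-05]
eef_pos [ 0.22540883 -0.63565021  0.23034217]
tool_rot [ 0.57701219  0.40828251  0.57808754 -0.40764828]
contact_force [-0.1730643  -0.48985464 -0.11650738]
torque [ 0.01999596 -0.00246334 -0.04055953]
gripper_width 1.001285966199337
0.0187
side 55.33036185887283 318.3146033223113 238.94739594643033 [[ 0.99215549 -0.12405364 -0.01543319]
 [-0.10208969 -0.732798   -0.67274422]
 [ 0.07214696  0.66904244 -0.73971415]] [-0.57948855  0.09525954  1.09622578]
top 53.04291285325636 320.82141516192934 234.2180425089794 [[-0.03136276 -0.99949552 -0.00500845]
 [-0.97442024  0.03169082 -0.22248797]
 [ 0.22253445 -0.0020975  -0.97492257]] [0.02146208 0.59242343 1.13938228]
wrist 70.28464301905149 317.9128770572319 237.0107866034788 [[ 0.33497428 -0.94222623 -0.00139978]
 [-0.89819627 -0.31976916  0.30164739]
 [-0.28466768 -0.09978684 -0.95341853]] [-0.67449516 -0.03984706  0.37948195]
```

View pics/top0.png

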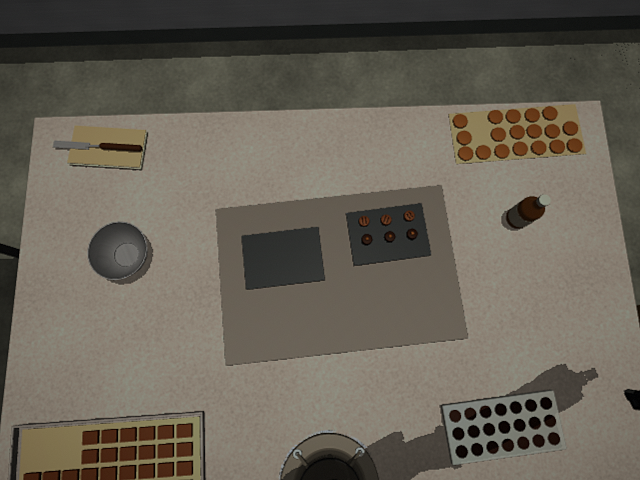

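View pics/side0.png

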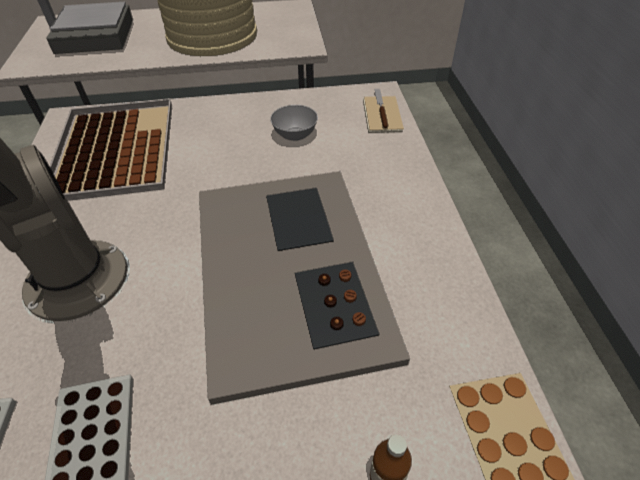

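The top view shows the slab with corners near (217,209), (442,185), (467,338) and (226,365). The loaded slate is on the right at (347,212), (422,204), (431,255), (353,265), and the empty one is on the left. The bottle is near (525,212) and the bowl near (118,250). Next I'll fit the edges at sub-pixel accuracy.

```bash
cat > h.py <<'E'
from station import bot
import cv2, numpy as np
from scipy.optimize import least_squares
from scipy.ndimage import map_coordinates
def cam(n):
    return bot.read_camera(n)
def proj(c,X):
    X=np.atleast_2d(X); p=X@np.array(c["R"]).T+np.array(c["t"]); f=240/np.tan(np.radians(c["fovy"])/2)
    return np.c_[c["cx"]+f*p[:,0]/p[:,2], c["cy"]+f*p[:,1]/p[:,2]]
def unproj(c,uv,z):
    f=240/np.tan(np.radians(c["fovy"])/2); uv=np.atleast_2d(uv)
    d=np.c_[(uv[:,0]-c["cx"])/f,(uv[:,1]-c["cy"])/f,np.ones(len(uv))]
    R=np.array(c["R"]);t=np.array(c["t"]); o=-R.T@t; d=d@R
    return o+d*((z-o[2])/d[:,2])[:,None]
def rect(p,w,h,z):
    x,y,a=p; r=np.array([[np.cos(a),-np.sin(a)],[np.sin(a),np.cos(a)]])
    q=np.array([[w/2,h/2],[w/2,-h/2],[-w/2,-h/2],[-w/2,h/2]])@r.T+[x,y]
    return np.c_[q,np.full(4,z)]
def edgepts(c,p,w,h,z,reach=6,sides=(0,1,2,3),n=15):
    """detected edge points along projected rect sides: returns (pts, side)"""
    g=cv2.GaussianBlur(cv2.cvtColor(c["color"],cv2.COLOR_RGB2GRAY),(0,0),0.8).astype(float)
    C=rect(p,w,h,z); out=[]
    for s in sides:
        A,B=C[s],C[(s+1)%4]
        for k in np.linspace(.08,.92,n):
            a=proj(c,A+k*(B-A))[0]; d=proj(c,B)[0]-proj(c,A)[0]; d/=np.linalg.norm(d); nn=np.array([-d[1],d[0]])
            tt=np.arange(-reach,reach+.01,.25); P=a+tt[:,None]*nn
            pr=map_coordinates(g,[P[:,1],P[:,0]],order=1,mode='nearest'); gr=np.abs(np.gradient(pr))
            i=gr.argmax()
            if gr[i]>1: out.append((P[i],s))
    return out
def fit(cs,p0,w,h,z,reach=6,sides=(0,1,2,3)):
    p=np.array(p0,float)
    for r in (reach,reach,3,3):
        E=[(c,edgepts(c,p,w,h,z,r,sides)) for c in cs]
        def res(q):
            C=rect(q,w,h,z); o=[]
            for c,e in E:
                U=proj(c,C)
                for P,s in e:
                    d=U[(s+1)%4]-U[s]; d/=np.linalg.norm(d); o.append((P-U[s])@[-d[1],d[0]])
            return np.array(o)
        S=least_squares(res,p,loss='soft_l1',f_scale=.5); p=S.x
    return p, np.median(np.abs(res(p)))
def seed(c,px,z):
    q=unproj(c,px,z)[:,:2]; m=q.mean(0); v=(q[0]+q[1]-q[2]-q[3]); return [m[0],m[1],np.arctan2(v[1],v[0])]
def rel(slab,sl):
    r=lambda a:np.array([[np.cos(a),-np.sin(a)],[np.sin(a),np.cos(a)]])
    far=sl[:2]+r(sl[2])@[.07,0]; sf=slab[:2]+r(slab[2])@[.2,0]
    return r(slab[2]).T@(far-sf), sl[2]-slab[2]
E
python3 - <<'E'
from h import *
T=cam("top");S=cam("side")
ps=seed(T,[(217,209),(442,185),(467,338),(226,365)],.03)
pl=seed(T,[(347,212),(422,204),(431,255),(353,265)],.037)
pe=seed(T,[(242,236),(319,227),(325,280),(247,290)],.037)
for nm,cs in (("T",[T]),("S",[S]),("TS",[T,S])):
    s,e1=fit(cs,ps,.4,.6,.03); l,e2=fit(cs,pl,.14,.2,.037,5); m,e3=fit(cs,pe,.14,.2,.037,5)
    print(nm,s.round(4),l.round(4),m.round(4),np.round([e1,e2,e3],2),rel(s,l))
print(unproj(T,[(120,252),(525,215)],.03))
r=rect(l,.14,.2,.037);print(r.round(4));print(rect(m,.14,.2,.037).round(4))
np.save('base.npy',np.array([s,l,m]))
E
```

```text
T [ 0.5028 -0.0365  0.078 ] [ 0.5952 -0.1689  0.1052] [0.542  0.1027 0.0897] [0.23 0.26 0.26] (array([-0.04825287, -0.1373077 ]), np.float64(0.027139939316439404))
S [ 0.5061 -0.0511  0.0782] [ 0.5976 -0.1744  0.1019] [0.5443 0.0966 0.0916] [0.27 0.23 0.24] (array([-0.04835788, -0.12834529]), np.float64(0.023702374731398135))
TS [ 0.5043 -0.0382  0.0782] [ 0.5966 -0.1715  0.1036] [0.5432 0.1016 0.0892] [0.52 0.7  0.51] (array([-0.04836602, -0.13839943]), np.float64(0.025363393417215635))
[[ 0.57112597  0.51985209  0.03      ]
 [ 0.63523607 -0.53069064  0.03      ]]
[[ 0.6559 -0.0648  0.037 ]
 [ 0.6766 -0.2638  0.037 ]
 [ 0.5374 -0.2782  0.037 ]
 [ 0.5167 -0.0793  0.037 ]]
[[ 0.6041  0.2074  0.037 ]
 [ 0.6219  0.0082  0.037 ]
 [ 0.4824 -0.0042  0.037 ]
 [ 0.4646  0.195   0.037 ]]
```

Run:
```python
from h import *
from scipy.spatial.transform import Rotation as R
o=bot.get_obs();r=R.from_quat(o["tool_rot"],scalar_first=True);print(r.as_matrix().round(3))
s,l,m=np.load('base.npy')
for a in (l[2]+np.pi/2,l[2]-np.pi/2):
    z=np.array([np.cos(a),np.sin(a),0]);x=np.array([0,0,-1]);M=np.c_[x,np.cross(z,x),z]
    print((R.from_matrix(M)*r.inv()).as_rotvec().round(4))
u=np.array([np.cos(l[2]),np.sin(l[2])]); near=l[:2]-.07*u; pre=near-.045*u
print(near,pre,(pre-o["eef_pos"][:2])*1000)
```

```text
[[-0.     0.942  0.334]
 [ 0.001  0.334 -0.942]
 [-1.    -0.    -0.001]]
[ 4.0000e-04 -1.2000e-03  2.9044e+00]
[-0.0009 -0.0003 -0.2372]
[ 0.52701541 -0.17878355] [ 0.4822566  -0.18343636] [256.75616461 452.50428053]
```

Request:
drive_tool(slide=[[26,45,0],[51,90,0],[77,136,0],[103,181,0],[128,226,0],[154,272,0],[180,317,-20],[205,362,-40],[231,407,-60],[257,453,-80]], turn=[[0,0,-0.024],[0,0,-0.047],[0,0,-0.07],[0,0,-0.095],[0,0,-0.12],[0,0,-0.14],[0,0,-0.166],[0,0,-0.19],[0,0,-0.213],[0,0,-0.237]], gripper=[1,1,1,1,1,1,1,1,1,1])

```text
t: 1.25
eef_pos: [0.4671, -0.2099, 0.163]
tool_rot: [0.525, 0.474, 0.525, -0.473]
contact_force: [0.6, -0.0, -0.0]
gripper_width: 1.001
```

Run:
```python
from h import *
o=bot.get_obs();print(o["eef_pos"],o["contact_force"])
for n in ("wrist","top"): cv2.imwrite(f"pics/{n}1.png",cam(n)["color"][:,:,::-1])
```

```text
[ 0.46705404 -0.20986191  0.16298731] [ 0.62917383 -0.04546005 -0.02268044]
```

View pics/wrist1.png

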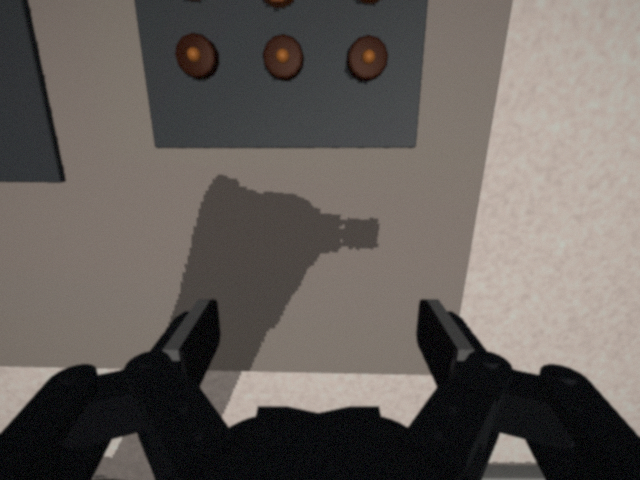

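View pics/top1.png

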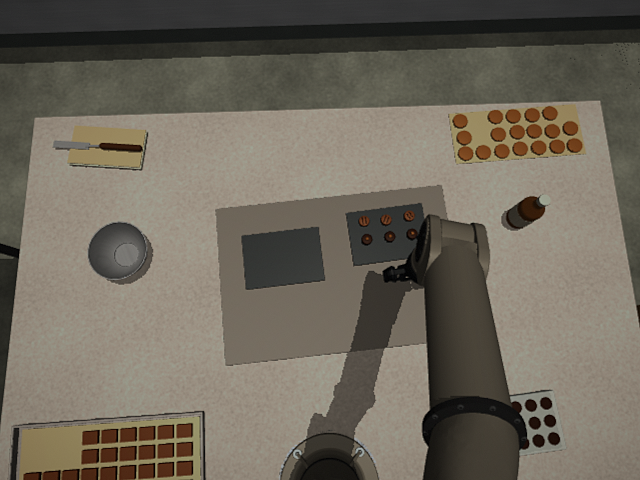

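The wrist view shows the slate's near edge level at row about 147, and both fingers level at columns of about 200 and 435. They are aligned, so I'll go down.

Request:
drive_tool(slide=[[5,10,-35],[15,26,-75],[15,26,-110],[15,26,-118],[15,26,-118],[15,26,-118]], turn=[[0,0,0],[0,0,0],[0,0,0],[0,0,0],[0,0,0],[0,0,0]], gripper=[1,1,1,1,1,1])

```text
t: 1.95
eef_pos: [0.4842, -0.179, 0.0448]
tool_rot: [0.526, 0.472, 0.528, -0.47]
contact_force: [0.0, 1.4, -0.0]
gripper_width: 0.999
```

Request:
drive_tool(slide=[[0,0,-3],[0,0,-6],[0,0,-9],[0,0,-9]], turn=[[0,0,0],[0,0,0],[0,0,0],[0,0,0]], gripper=[1,1,1,1])

```text
t: 2.35
eef_pos: [0.4841, -0.179, 0.0358]
tool_rot: [0.526, 0.472, 0.528, -0.47]
contact_force: [0.9, 0.3, 0.3]
gripper_width: 0.996
```

Run:
```python
from h import *
o=bot.get_obs();print(o["eef_pos"],o["contact_force"],o["torque"])
for n in ("wrist","side"): cv2.imwrite(f"pics/{n}2.png",cam(n)["color"][:,:,::-1])
```

```text
[ 0.48406787 -0.17902768  0.03578084] [0.85832545 0.28362391 0.27544561] [-0.00706951  0.02634996 -0.03475718]
```

View pics/wrist2.png

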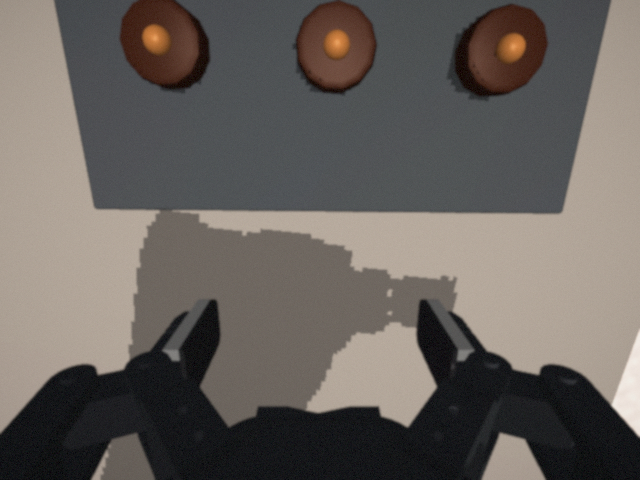

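View pics/side2.png

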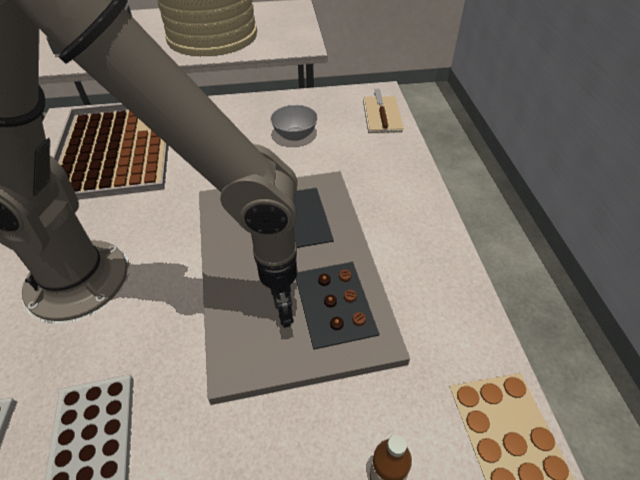

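The wrist view shows the slate edge at row 210, spanning columns 95–562, with the fingers level and roughly centred. There is no contact yet, so I'll keep going down in small steps.

Request:
drive_tool(slide=[[0,-2,-2],[0,-2,-4],[0,-2,-6],[0,-2,-8],[0,-2,-8]], turn=[[0,0,0],[0,0,0],[0,0,0],[0,0,0],[0,0,0]], gripper=[1,1,1,1,1])

```text
t: 2.95
eef_pos: [0.4839, -0.1808, 0.0275]
tool_rot: [0.526, 0.472, 0.529, -0.47]
contact_force: [0.0, 0.2, 0.6]
gripper_width: 0.999
```

Request:
drive_tool(slide=[[0,0,-1],[0,0,-2],[0,0,-3],[0,0,-3]], turn=[[0,0,0],[0,0,0],[0,0,0],[0,0,0]], gripper=[1,1,1,1])

```text
t: 3.35
eef_pos: [0.4839, -0.1808, 0.0244]
tool_rot: [0.526, 0.472, 0.529, -0.47]
contact_force: [-0.9, 0.3, 0.3]
gripper_width: 1.001
```

Request:
drive_tool(slide=[[0,0,-1],[0,0,-2],[0,0,-3],[0,0,-4],[0,0,-4]], turn=[[0,0,0],[0,0,0],[0,0,0],[0,0,0],[0,0,0]], gripper=[1,1,1,1,1])

```text
t: 3.85
eef_pos: [0.4837, -0.1808, 0.0202]
tool_rot: [0.526, 0.472, 0.529, -0.47]
contact_force: [-0.3, -0.4, 0.1]
gripper_width: 0.997
```

Request:
drive_tool(slide=[[0,0,-1],[0,0,-2],[0,0,-2]], turn=[[0,0,0],[0,0,0],[0,0,0]], gripper=[1,1,1])

```text
t: 4.15
eef_pos: [0.4837, -0.1807, 0.018]
tool_rot: [0.526, 0.472, 0.529, -0.47]
contact_force: [0.2, -0.7, 1.3]
gripper_width: 0.996
```

Request:
drive_tool(slide=[[0,0,-1],[0,0,-1]], turn=[[0,0,0],[0,0,0]], gripper=[1,1])

```text
t: 4.35
eef_pos: [0.4838, -0.1808, 0.0171]
tool_rot: [0.526, 0.472, 0.529, -0.47]
contact_force: [0.3, 0.7, 0.7]
gripper_width: 1.001
```

Request:
drive_tool(slide=[[0,0,-1],[0,0,-1]], turn=[[0,0,0],[0,0,0]], gripper=[1,1])

```text
t: 4.55
eef_pos: [0.4838, -0.1808, 0.017]
tool_rot: [0.526, 0.472, 0.529, -0.47]
contact_force: [-3.5, 1.7, 12.0]
gripper_width: 0.999
```

Slab contact is at TCP z = 0.017. I'll rise 2.5 mm and approach the near edge.

Request:
drive_tool(slide=[[0,0,2.5],[0,0,2.5],[5,0.5,2.5],[12,1.2,2.5],[18,1.8,2.5],[22,2.2,2.5],[24,2.4,2.5],[24,2.4,2.5]], turn=[[0,0,0],[0,0,0],[0,0,0],[0,0,0],[0,0,0],[0,0,0],[0,0,0],[0,0,0]], gripper=[1,1,1,1,1,1,1,1])

```text
t: 5.35
eef_pos: [0.5081, -0.1783, 0.0194]
tool_rot: [0.526, 0.472, 0.529, -0.47]
contact_force: [-0.9, 0.4, -0.5]
gripper_width: 1.0
```

Request:
drive_tool(slide=[[1,0.1,0],[2,0.2,0],[3,0.3,0],[4,0.4,0],[5,0.5,0],[6,0.6,0]], turn=[[0,0,0],[0,0,0],[0,0,0],[0,0,0],[0,0,0],[0,0,0]], gripper=[1,1,1,1,1,1])

```text
t: 5.95
eef_pos: [0.5142, -0.1777, 0.0194]
tool_rot: [0.526, 0.472, 0.529, -0.47]
contact_force: [0.2, -0.2, 1.1]
gripper_width: 1.001
```

Run:
```python
from h import *
o=bot.get_obs();print(o["eef_pos"],o["contact_force"],o["torque"])
for n in ("wrist",): cv2.imwrite(f"pics/{n}3.png",cam(n)["color"][:,:,::-1])
```

```text
[ 0.51418536 -0.17769165  0.01944256] [ 0.17470837 -0.1810604   1.06918254] [ 0.04795071 -0.04055382 -0.04608107]
```

View pics/wrist3.png

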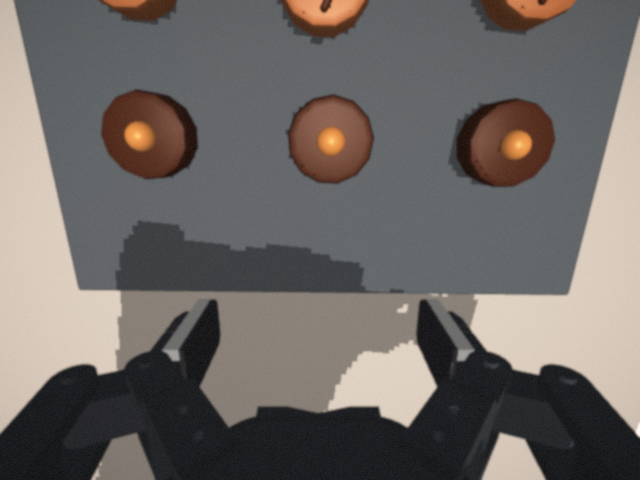

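The slate edge at rows 290–295 is a few pixels ahead of the fingertips at row about 300, so there's a gap of about 2–3 mm.

Request:
drive_tool(slide=[[1,0.1,0],[2,0.2,0],[3,0.3,0],[4,0.4,0],[5,0.5,0]], turn=[[0,0,0],[0,0,0],[0,0,0],[0,0,0],[0,0,0]], gripper=[1,1,1,1,1])

```text
t: 6.5
eef_pos: [0.5169, -0.1774, 0.0191]
tool_rot: [0.525, 0.471, 0.53, -0.471]
contact_force: [-8.9, 0.3, 7.8]
gripper_width: 0.999
```

Run:
```python
from h import *
o=bot.get_obs();print(o["eef_pos"],o["contact_force"],o["torque"])
for n in ("wrist","top"): cv2.imwrite(f"pics/{n}4.png",cam(n)["color"][:,:,::-1])
```

```text
[ 0.51691116 -0.17743049  0.01909079] [-8.90448318  0.34999298  7.84287225] [-0.32318168  1.7180392  -0.35983534]
```

View pics/wrist4.png

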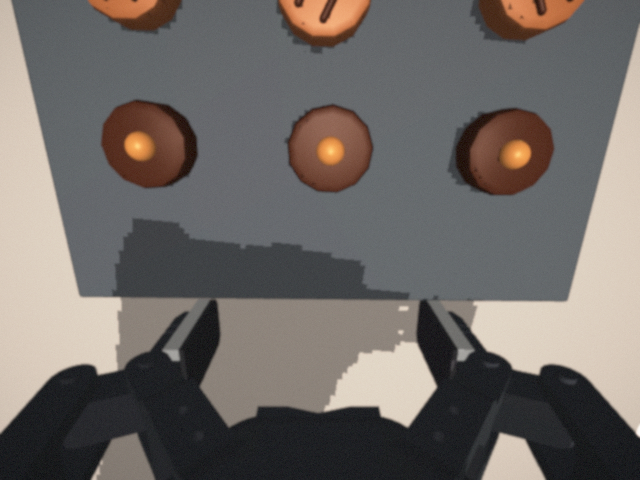

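View pics/top4.png

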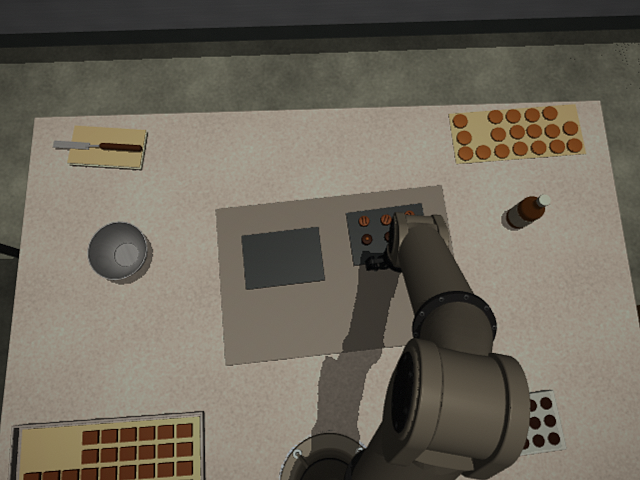

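The fingers are touching the slate: 8.9 N back and 7.8 N up. The tips may be dragging on the slab through arm compliance. I'll raise them by 1 mm and keep pushing.

Request:
drive_tool(slide=[[1,0.1,0.5],[2,0.2,1],[4,0.4,1],[5,0.5,1],[6,0.6,1]], turn=[[0,0,0],[0,0,0],[0,0,0],[0,0,0],[0,0,0]], gripper=[1,1,1,1,1])

```text
t: 7.1
eef_pos: [0.523, -0.1768, 0.0199]
tool_rot: [0.525, 0.471, 0.53, -0.471]
contact_force: [-3.4, -0.4, -2.3]
gripper_width: 0.999
```

Run:
```python
from h import *
o=bot.get_obs();print(o["eef_pos"],o["contact_force"],o["torque"])
for n in ("wrist","top"): cv2.imwrite(f"pics/{n}5.png",cam(n)["color"][:,:,::-1])
```

```text
[ 0.52299214 -0.17680035  0.01986064] [-3.39165318 -0.4050154  -2.29220072] [-0.05216652  0.54266694 -0.01237948]
```

View pics/wrist5.png

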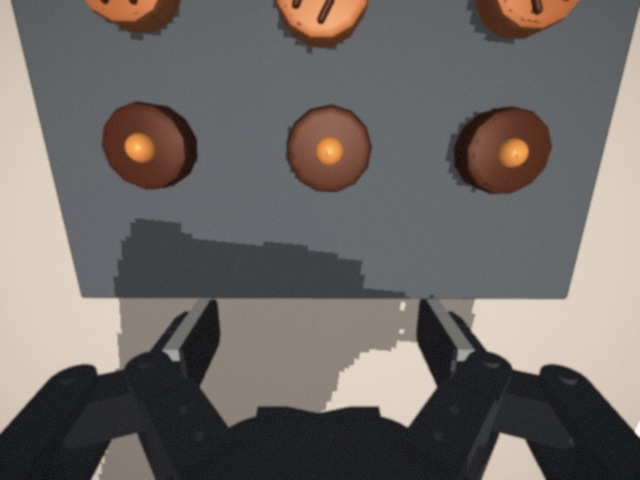

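With the tips raised the push is 3.4 N. The slate edge is square against both fingers at row 297 and moving with them. I'll continue, and turn gradually to the slab's yaw.

Request:
drive_tool(slide=[[1,0.1,0.2],[3,0.2,0.2],[6,0.5,0.2],[10,0.8,0.2],[14,1.1,0.2],[18,1.4,0.2],[22,1.7,0.2],[25,2,0.2],[27,2.1,0.2],[28,2.2,0.2]], turn=[[0,0,0],[0,0,-0.002],[0,0,-0.004],[0,0,-0.006],[0,0,-0.008],[0,0,-0.01],[0,0,-0.012],[0,0,-0.014],[0,0,-0.015],[0,0,-0.015]], gripper=[1,1,1,1,1,1,1,1,1,1])

```text
t: 8.2
eef_pos: [0.5513, -0.1745, 0.0201]
tool_rot: [0.521, 0.475, 0.526, -0.475]
contact_force: [-3.5, -0.4, -1.6]
gripper_width: 1.005
```

Run:
```python
from h import *
from scipy.spatial.transform import Rotation as R
o=bot.get_obs();print(o["eef_pos"],o["contact_force"],o["torque"])
z=R.from_quat(o["tool_rot"],scalar_first=True).as_matrix()[:,2];print("yaw",np.arctan2(z[1],z[0])+np.pi/2)
C={}
for n in ("wrist","top","side"): C[n]=cam(n);cv2.imwrite(f"pics/{n}6.png",C[n]["color"][:,:,::-1])
s,l,m=np.load('base.npy')
for n in("top","side"):
  S=fit([C[n]],s,.4,.6,.03,5)
  L=fit([C[n]],l+[.035,.003,-.01],.14,.2,.037,8,sides=(0,3,1) if n=="side" else (0,3))
  print(n,S,L,rel(S[0],L[0]))
```

```text
[ 0.55134362 -0.17450833  0.02014068] [-3.52659425 -0.36111027 -1.62469778] [ 0.00394132  0.69200258 -0.02263484]
yaw 0.09695915540895816
top (array([ 0.50279578, -0.03632426,  0.07761343]), np.float64(0.2644545225334841)) (array([ 0.63034536, -0.16589028,  0.10006728]), np.float64(0.24204612844656231)) (array([-0.01289801, -0.13749395]), np.float64(0.02245385676737495))
side (array([ 0.50620273, -0.05159876,  0.07709576]), np.float64(0.25699091894346604)) (array([ 0.63226099, -0.1726315 ,  0.09990755]), np.float64(0.23052001717668216)) (array([-0.01365627, -0.12878547]), np.float64(0.02281179767735346))
```

View pics/wrist6.png

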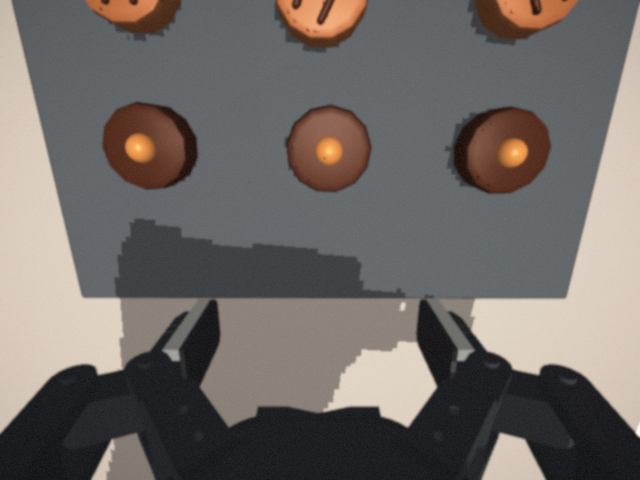

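View pics/side6.png

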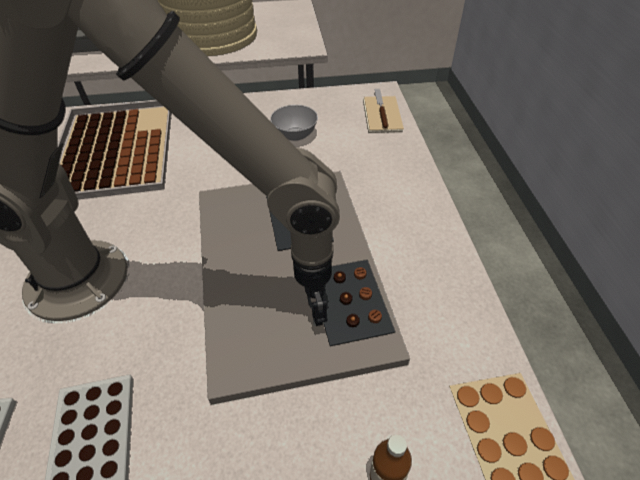

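View pics/top6.png

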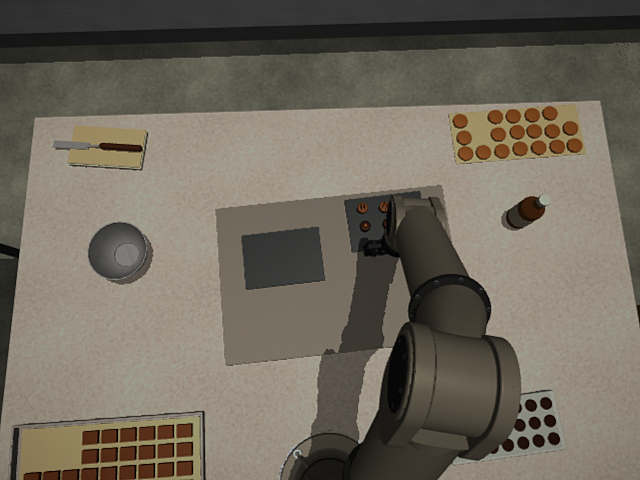

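The slate's far edge is now about 13 mm short, so 53 mm remains. The chocolates haven't shifted. I'll push about 43 mm more and turn −0.02.

Request:
drive_tool(slide=[[1,0.1,0],[4,0.3,0],[8,0.6,0],[13,1,0],[18,1.4,0],[23,1.8,0],[28,2.2,0],[32,2.5,0],[35,2.7,0],[36,2.8,0]], turn=[[0,0,0],[0,0,-0.002],[0,0,-0.005],[0,0,-0.008],[0,0,-0.011],[0,0,-0.014],[0,0,-0.017],[0,0,-0.019],[0,0,-0.02],[0,0,-0.02]], gripper=[1,1,1,1,1,1,1,1,1,1])

```text
t: 9.35
eef_pos: [0.5879, -0.1717, 0.0202]
tool_rot: [0.517, 0.481, 0.521, -0.48]
contact_force: [-4.7, 0.9, -1.1]
gripper_width: 0.998
```

Request:
drive_tool(slide=[[1,0.1,0],[3,0.2,0],[5,0.4,0],[7,0.5,0],[8,0.6,0],[8,0.6,0]], turn=[[0,0,0],[0,0,0],[0,0,0],[0,0,0],[0,0,0],[0,0,0]], gripper=[1,1,1,1,1,1])

```text
t: 9.95
eef_pos: [0.5963, -0.171, 0.0203]
tool_rot: [0.517, 0.481, 0.521, -0.48]
contact_force: [-1.4, -0.1, -1.8]
gripper_width: 1.0
```

Run:
```python
from h import *
from scipy.spatial.transform import Rotation as R
o=bot.get_obs();print(o["eef_pos"],o["contact_force"],o["torque"])
z=R.from_quat(o["tool_rot"],scalar_first=True).as_matrix()[:,2];print("yaw",np.arctan2(z[1],z[0])+np.pi/2)
C={}
for n in ("wrist","top","side"): C[n]=cam(n);cv2.imwrite(f"pics/{n}7.png",C[n]["color"][:,:,::-1])
s,l,m=np.load('base.npy')
for n in("top","side"):
  S=fit([C[n]],s,.4,.6,.03,5)
  L=fit([C[n]],l+[.079,.006,-.025],.14,.2,.037,6,sides=(0,3,1) if n=="side" else (0,3))
  print(n,S,L,rel(S[0],L[0]))
  im=C[n]["color"][:,:,::-1].copy()
  cv2.polylines(im,[np.int32(proj(C[n],rect(L[0],.14,.2,.037)).round())],True,(0,255,0),1)
  cv2.imwrite(f"pics/{n}7f.png",cv2.resize(im[150:400,180:500],None,fx=2.3,fy=2.3))
```

```text
[ 0.59634049 -0.17104992  0.0202581 ] [-1.43356088 -0.11346959 -1.75543538] [-0.10564096  0.40953479 -0.04291311]
yaw 0.0770988046896357
top (array([ 0.50277007, -0.03652345,  0.07701852]), np.float64(0.25243642814158995)) (array([ 0.6760175 , -0.16357727,  0.08895053]), np.float64(0.2893749571282139)) (array([ 0.03295304, -0.13917203]), np.float64(0.011932006699404474))
side (array([ 0.50613351, -0.05136263,  0.07708644]), np.float64(0.31722872114908796)) (array([ 0.67709839, -0.17059746,  0.07590872]), np.float64(0.23209157647244705)) (array([ 0.03127484, -0.1321292 ]), np.float64(-0.0011777219158548152))
```

View pics/top7f.png

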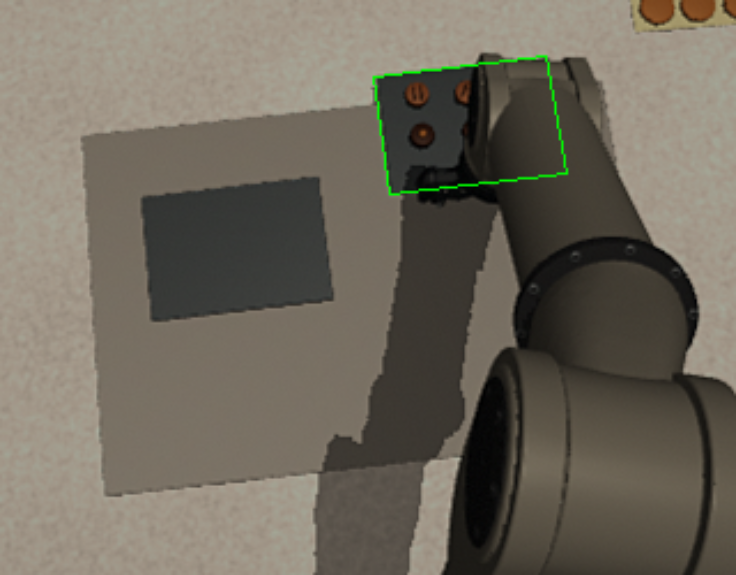

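View pics/side7f.png

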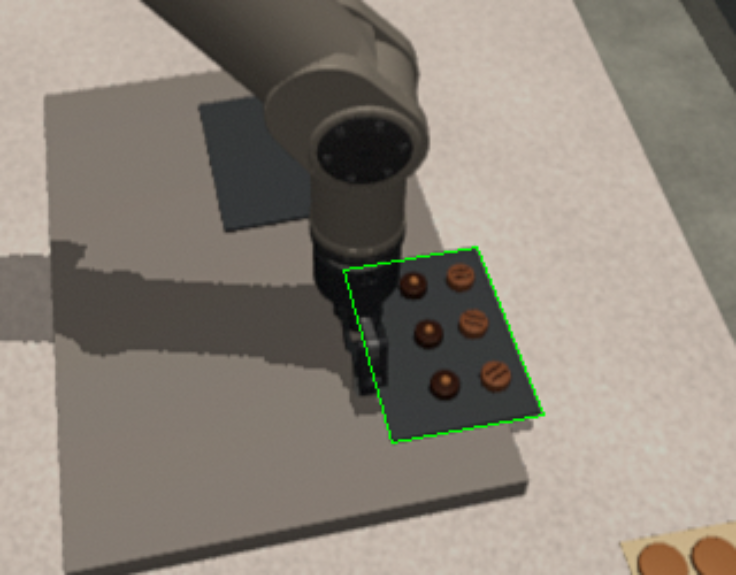

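View pics/wrist7.png

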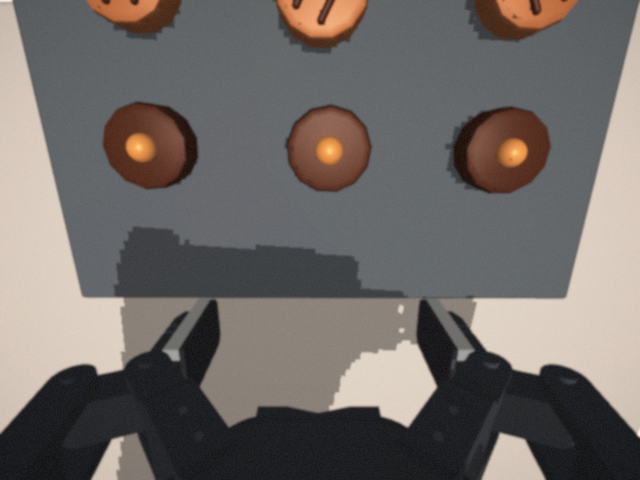

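The overhang is now about 32 mm and the edges are parallel. The chocolates haven't moved. One last 8 mm push, then I'll back off.

Request:
drive_tool(slide=[[1,0.1,0],[3,0.2,0],[5,0.4,0],[7,0.5,0],[8,0.6,0],[8,0.6,0]], turn=[[0,0,0],[0,0,0],[0,0,0],[0,0,0],[0,0,0],[0,0,0]], gripper=[1,1,1,1,1,1])

```text
t: 10.7
eef_pos: [0.6048, -0.1704, 0.0204]
tool_rot: [0.517, 0.481, 0.521, -0.48]
contact_force: [-2.6, -0.4, -1.8]
gripper_width: 1.005
```

Request:
drive_tool(slide=[[-2,-0.2,0],[-6,-0.5,0],[-15,-1.2,0],[-30,-2.4,0],[-50,-4,10],[-70,-5.6,40],[-90,-7,80],[-100,-8,120],[-110,-8,160],[-110,-8,180]], turn=[[0,0,0],[0,0,0],[0,0,0],[0,0,0],[0,0,0],[0,0,0],[0,0,0],[0,0,0],[0,0,0],[0,0,0]], gripper=[1,1,1,1,1,1,1,1,1,1])

```text
t: 11.7
eef_pos: [0.4945, -0.1791, 0.2041]
tool_rot: [0.519, 0.482, 0.519, -0.479]
contact_force: [1.5, -0.7, 0.1]
gripper_width: 0.996
```

Request:
drive_tool(slide=[[-20,-40,0],[-40,-85,0],[-60,-130,0],[-80,-170,0],[-100,-215,0],[-120,-260,0],[-130,-300,0],[-130,-300,0]], turn=[[0,0,0],[0,0,0],[0,0,0],[0,0,0],[0,0,0],[0,0,0],[0,0,0],[0,0,0]], gripper=[1,1,1,1,1,1,1,1])

```text
t: 12.5
eef_pos: [0.3599, -0.4853, 0.2043]
tool_rot: [0.517, 0.483, 0.516, -0.483]
contact_force: [0.4, -0.9, 0.4]
gripper_width: 1.004
```

Run:
```python
from h import *
o=bot.get_obs();print(o["t"],o["eef_pos"],o["contact_force"])
s,l,m=np.load('base.npy')
for n in("top","side"):
  c=cam(n)
  S=fit([c],s,.4,.6,.03,5)
  L=fit([c],l+[.087,.006,-.025],.14,.2,.037,6)
  M=fit([c],m,.14,.2,.037,5)
  print(n,S,L,M,rel(S[0],L[0]))
  im=c["color"][:,:,::-1].copy();cv2.imwrite(f"pics/{n}8.png",im)
  cv2.polylines(im,[np.int32(proj(c,rect(L[0],.14,.2,.037)).round())],True,(0,255,0),1)
  cv2.imwrite(f"pics/{n}8f.png",cv2.resize(im[150:400,180:500],None,fx=2.3,fy=2.3))
```

```text
12.5 [ 0.3599262  -0.48534372  0.20431523] [ 0.40676416 -0.87505055  0.36044652]
top (array([ 0.50277157, -0.03653414,  0.07799339]), np.float64(0.25291129237401916)) (array([ 0.68291184, -0.1642143 ,  0.07480428]), np.float64(0.24945354096329406)) (array([0.54207129, 0.10298574, 0.08813529]), np.float64(0.2856223261857689)) (array([ 0.03964418, -0.14155076]), np.float64(-0.0031891086390467283))
side (array([ 0.50601612, -0.05110694,  0.07773236]), np.float64(0.35630779342841695)) (array([ 0.68488648, -0.17000348,  0.07521759]), np.float64(0.21012445623213877)) (array([0.54421484, 0.09667831, 0.08980419]), np.float64(0.2473091586265287)) (array([ 0.03909721, -0.13260356]), np.float64(-0.0025147711578961396))
```

View pics/top8.png

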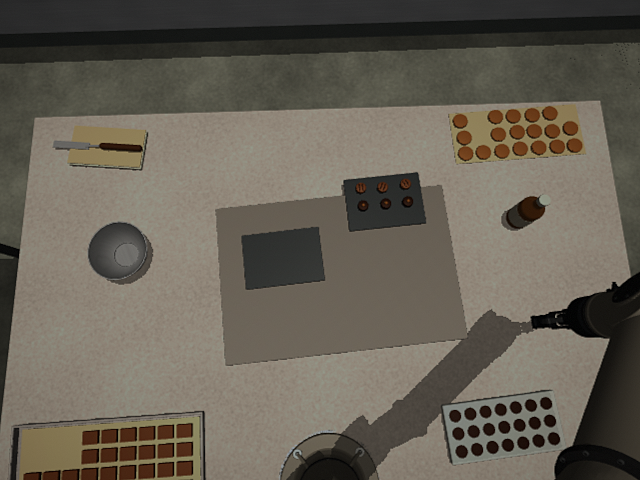

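View pics/side8f.png

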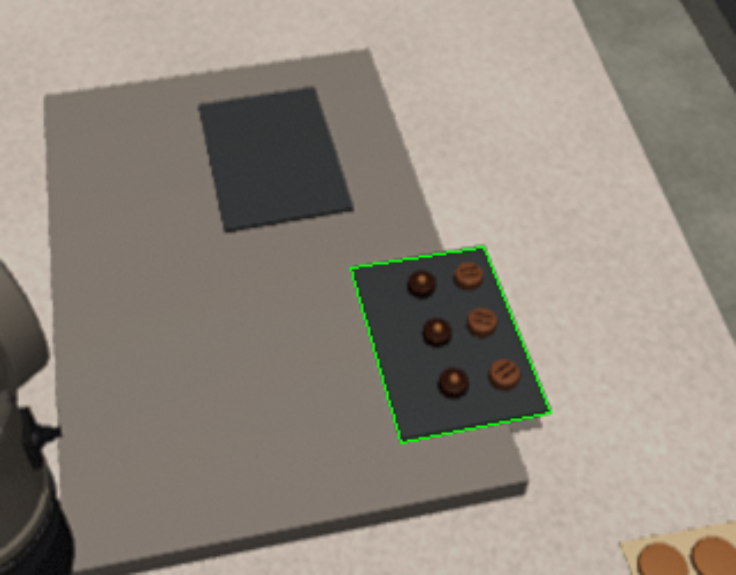

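The slate overhangs by 39–40 mm and is parallel within 0.003 rad. All six chocolates are in place, the other objects haven't moved, and the arm is clear.

```bash
python3 -c "
from station import bot
print(bot.hand_in())"
```

```text
the job is handed in; nothing more can be done
None
```

I pushed the loaded slate about 88 mm across the slab with both open fingertips on its near edge, so that it sticks out past the slab's far edge. I then backed the arm away and handed in with the clock at about 12.5 s of the 40 s allowed.

- **Position:** the last camera fits put the overhang at 39.6 mm (top camera) and 39.1 mm (side camera). The slate's edge is parallel to the slab's within 0.003 rad.
- **Chocolates:** all six are upright and look unmoved in the pictures, though I did not measure each one.
- **Bystanders:** the empty slate fits its start position within 0.2 mm. I checked the bowl and bottle by eye only, and they look unmoved.
- **Forces:** touching down on the slab gave 12 N. When the fingers first met the slate, the tips were probably dragging on the slab: about 9 N back and 8 N up. After I raised them 1 mm, the push read 1.4 to 4.7 N.
- **Disagreements:** the two cameras differ by up to 15 mm on the slab's sideways position, and by 2–3 mm in x. They agree on the overhang within about 0.5 mm. In one check during the push, with the arm hiding part of the slate, their angles differed by 0.013 rad. They agreed again once the arm was clear.

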